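# Ratchet a sample-tube rack down on a bench shaker

## Task

Slide the tube rack along the shaker's deck until it is flush against the fence, under the raised clamp foot. Then work the ratchet lever to and fro between its stop pins until the foot holds the rack down so firmly that the knob takes about 12 N to move on: 15 N is overtight, and never force the knob with 30 N. Leave the jar, the beaker and the slide box where they stand.

Things in the scene. Friction and masses are not known exactly. Their poses are not given: they have to be found in the camera images.
- shaker: bench shaker, fixed: low white box with an aluminium deck, top 40 mm above the table, spanning x -126 to +126 and y -181 to +141 mm of its own frame. Origin on the table, z up. Two upright stop pins (10 mm thick, tops at 155 mm) on the deck limit the lever
- fence (a point): middle of the fence's face, on the deck, at x 0, y -10, z 40 mm in the shaker's frame, axes as the shaker's. The fence is two aluminium bars 30 mm high, at x 30 to 75 mm on either side of this point; the rack is slid in +y until its long side lies against their -y face
- rack: loose white rack 150 (x) x 100 (y) x 50 (z) mm, 0.4 to 0.75 kg, with two rows of blue-capped tubes (y -20 and 0 mm) fixed in it, 33 mm above its top. Origin at the centre of its underside, on the deck. Starts 30 to 60 mm short of the fence, up to 12 mm off the middle in x, yawed up to 0.1 rad to the shaker; keep it within 30 mm of the middle
- rack_corner_a (a point): point near one end of the rack's fence-side face: rack frame x -70, y +50, z +5 mm; at home it is at y -10 mm in the shaker's frame (to 4 mm)
- rack_corner_b (a point): the same near the other end: rack frame x +70, y +50, z +5 mm; at home at y -10 mm in the shaker's frame (to 4 mm)
- foot: steel clamp foot, bar 26 x 125 x 12 mm from the bolt to above the rack's place; moves straight down 5 mm per rad of tightening. Origin on the bolt axis at mid-thickness, 118 mm above the table at the start. A rubber-tipped spindle (17 mm across) hangs from it at x 0, y -30 mm of the shaker's frame, screwed out by 0 to 5 mm, not measured: its tip starts 4 to 9 mm above the rack's top
- bolt (a point): clamp bolt's vertical axis, on top of the lever's hub, 156 mm above the table, at x 0, y +60 mm in the shaker's frame, whose axes it has. The nut below it has 16 teeth and needs 2 to 5 swings. The foot presses the rack with 20 N for each N of push above 8 N at the moving knob: 12 N is right (80 N; 50 N is the least), above 15 N (140 N) the rack is damaged; it rises about 300 N per rad. A halted push reads 1 to 3 N low
- knob: upright black round knob, free to spin on its axis, 16 mm across, 50 mm high, at the end of the lever; origin at the centre of its foot, 155 mm above the table, 100 mm from the bolt axis. Open space around and above it. To be pushed level, square to the lever; any force on it above 30 N breaks the lever
- lever (a joint): lever angle, 0 to 0.95 rad, rigid stops at both, growing clockwise from above (tightening). In the shaker's frame the knob is at x = -100 cos(angle - 0.1), y = 60 + 100 sin(angle - 0.1) mm. Growing: up to 0.39 rad of play till a pawl catches, then 8 N at the knob turns the free nut, more as the foot presses. Falling: clicks back with 1 to 2 N, the nut stays. Starts at 0.1 to 0.8
- jar: bystander: closed jar, 54 mm across, 75 mm high, on the table at the shaker's +y end; origin at the centre of its underside
- beaker: bystander: open plastic beaker, 64 mm across, 85 mm high, on the table at the shaker's -x, -y corner; origin at the centre of its underside
- slide_box: bystander: cardboard box 55 x 85 x 35 mm on the table at the shaker's -x side; origin at the centre of its underside
Not all that is in view belongs to the job. There is more than one size of the rack; the job needs the smallest.

How it is judged:
By the outcome, as a careful person would: the job done as asked, in the order asked, and still so for the second after the job is handed in, with the robot touching nothing.
It also fails if it takes over 64 s, if anything falls off the work surface, if the arm or the gripper's body presses on something with over 40 N, if the wrist force passes 120 N, or if a joint passes its speed limit or range.

## Robot

A 7-joint arm with a two-finger parallel gripper is mounted at the origin on the work surface. World frame = base frame: x ahead of the robot, y to its left, z up, the work surface at z = 0. Lengths are in mm, angles in rad, forces in N, time in s.
With the tool pointing down it reaches from about 400 to 850 mm from the base axis. Payload 6.9 kg.
Tool frame: the origin (TCP) lies on the front face of the gripper's body, between the roots of the fingers; the fingertips stand 73 mm ahead of it and the grasp point (between the pads) lies 54 mm ahead of it (tips_ahead is the distance from the TCP to the fingertips, in mm); z points along the fingers, y is the line along which they close (so a half turn about z gives the same grasp; the last joint's range is limited). The gripper opens to 85 mm and grips with 20 to 120 N. Pads are 22 mm wide; open, the fingers measure 114 mm over their backs; the gripper's body (76 mm by 85 mm) begins 54 mm behind the grasp point. The pads swing forward as they close: fully open they stand 13 mm farther back than shut.
Start: joints at [-1.19, 0.507, -0.238, 1.5, 0.126, 1.149, -0.155], TCP at [170.218, 601.365, 303.875] pointing down, gripper open.
Joint ranges: [-3.08, 3.08], [-0.24, 2.05], [-1.43, 1.35], [0, 2.5], [-1.52, 4.66], [0.17, 1.96], [-2.89, 2.89]. Speed limits (rad/s): [2.39, 2.39, 3.14, 3.14, 3.14, 3.14, 3.14].

## Interface

Orientations are given as a unit quaternion [w, x, y, z].
In Python, from bench import * gives the robot as it stands. The module is installed in compiled form; this text tells all that it offers.
- The arm moves only by the tool apply_moves, never from a script. Its argument "motion" is one flat list of numbers, 4 for each row, row after row: the shift along the tool's x, y, z in m, then the turn about the tool's z in rad. In form: [dx, dy, dz, twist, dx, dy, dz, twist, ...]. A call has 1 to 12 rows; each row shifts and turns the commanded pose from where the row before left it, along the tool's axes as they then stand; what a row does not reach is not made up. A row lasts 1/8 s, in which the tool goes at most 62.5 mm and 10.7 degrees, less where a joint would pass 70% of its speed; a pose out of reach is approached as far as the arm can. A call is refused whole if a number of a shift passes 0.0625 or a number of a turn 0.188, either way. A call with a gripper value outside its range is refused whole. "gripper" is the finger opening in m, from 0 to 0.0854, set as the call begins (left out, the last holds). The fingers move at their own pace and stop on an object; the grip force is fixed at half the most. Time passes only in rows, so rows that do not move let the fingers close. It gives the time, the measured TCP pose, the force, the opening and the grip force at its end, in the units of the state.
- sense(): the state, without advancing time (a new reading comes with each control period).
- camera(name): name is "scene" or "top"; returns a dict with "image" (400x640x3 uint8, red, green, blue), "fx", "fy", "cx", "cy" (pixels), "world_to_cam" (4x4, takes a point from world to camera coordinates). Camera axes: x right, y up, looking along -z (the intrinsics and any distortion apply to the point x, -y, -z); pixel columns grow to the right and rows downward; lengths in mm; the calibration is good to about 2 mm. A picture is of the moment at which its call begins. There is no depth.
- job_done(): hands the job in; it is judged then, once.
The state is a dict: "clock": time; "joint_positions": joint angles; "qvel": joint speeds; "joint_efforts": joint torques, N m; "ee_pos": TCP position; "tcp_rot": TCP orientation; "wrist_force": force on the tool from outside, world axes, zero at the start; "torque": the same for the moment, N m; "gripper_width": finger opening in mm; "finger_force": force on a finger pad.
Only numpy, scipy, OpenCV 4.12 (cv2) and the standard library are available. Lean on these libraries where they do the work, as an engineer would, in place of code of your own. Each camera call takes 0.05 s, during which the arm holds its last target. There are 200 camera calls.

## Working session

There is one attempt and no reset: what is moved stays moved. The work goes in short steps, Python scripts to look and compute and a tool call to move; the robot and the scene stay as the last step left them, time stands still between calls to the robot, and variables do not carry over. Pictures are saved under pics/ and viewed, at most 10 in all, crops included, and the job is handed in when it is done.

Besides the shell and the picture viewer there is one more tool, called after "Emit:" as name(argument=value, ...) on one line, values as JSON. apply_moves: Moves the arm, as the interface text tells. Its arguments: {"type":"object","properties":{"motion":{"type":"array"},"gripper":{"type":"number"}},"required":["motion"]}

```bash
mkdir -p pics; python3 - <<'E'
from bench import *
import cv2,json
s=sense();print(s)
for n in("scene","top"):
    c=camera(n);cv2.imwrite(f"pics/{n}0.png",c["image"][:,:,::-1]);print(n,c["fx"],c["fy"],c["cx"],c["cy"],c["world_to_cam"],[k for k in c])
E
```

```text
{'clock': 0.0, 'joint_positions': array([-1.18948802,  0.50835729, -0.23748535,  1.50114627,  0.12568349,
        1.14889163, -0.1548429 ]), 'qvel': array([-8.76575198e-04,  1.66728162e-03,  2.34081804e-03,  1.13771521e-03,
       -4.26955206e-04,  3.77936399e-04, -2.57982047e-06]), 'joint_efforts': array([-1.79365484e-04, -6.20601511e+01, -2.18710184e+00, -2.49655724e+01,
        1.25627432e-02,  1.17960401e-02,  2.71087788e-05]), 'ee_pos': array([170.18875526, 600.99133534, 303.01146071]), 'tcp_rot': array([-1.07062933e-04,  1.37499751e-01,  9.90501385e-01, -9.02304429e-04]), 'wrist_force': array([-0.06041472, -0.07482453,  0.22878264]), 'torque': array([ 0.02537914,  0.0211432 , -0.03545773]), 'finger_force': 0.0, 'gripper_width': 85.23659261114953}
scene 444.70112042581883 444.70112042581883 319.8400600699432 193.2333269389037 [[ 2.68881246e-01  9.63162700e-01  4.52654786e-03 -6.09963100e+01]
 [-6.29704614e-01  1.72231436e-01  7.57501440e-01  2.13541441e+02]
 [ 7.28817518e-01 -2.06528319e-01  6.52817799e-01 -1.47588222e+03]
 [ 0.00000000e+00  0.00000000e+00  0.00000000e+00  1.00000000e+00]] ['image', 'fx', 'fy', 'cx', 'cy', 'world_to_cam']
top 520.2298692221342 520.2298692221342 313.9562209286691 200.94594508356442 [[ 2.76757967e-02 -9.99483265e-01  1.63478988e-02 -1.03979415e+02]
 [ 9.86180926e-01  2.99725265e-02  1.62938115e-01 -5.02907256e+02]
 [-1.63343907e-01  1.16125438e-02  9.86500845e-01 -1.61668532e+03]
 [ 0.00000000e+00  0.00000000e+00  0.00000000e+00  1.00000000e+00]] ['image', 'fx', 'fy', 'cx', 'cy', 'world_to_cam']
```

View pics/scene0.png

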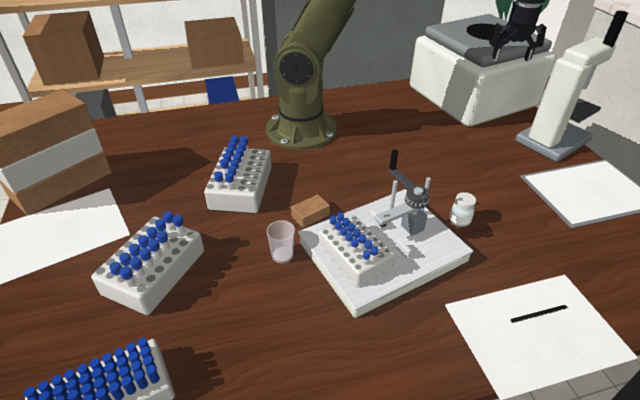

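View pics/top0.png

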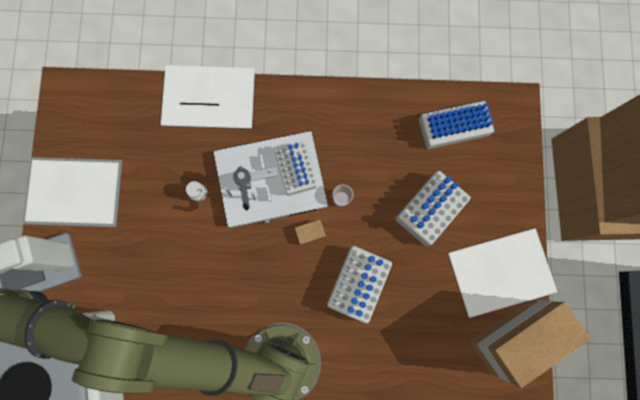

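The scene view shows the shaker at about (385,250), with the small rack on it. The top view shows the deck corners near (214,151), (312,132), (327,205) and (229,226), the hub near (241,175) and the knob near (246,207). I'll zoom in on both.

```bash
cat > h.py <<'E'
from bench import *
import cv2,numpy as np
def ray(c,u,v):
    W=c["world_to_cam"];R=W[:3,:3];o=-R.T@W[:3,3]
    d=R.T@np.array([(u-c["cx"])/c["fx"],-(v-c["cy"])/c["fy"],-1.]);return o,d
def onz(c,u,v,z):
    o,d=ray(c,u,v);return (o+d*(z-o[2])/d[2])
def proj(c,p):
    q=c["world_to_cam"]@np.append(p,1.);return np.array([c["cx"]+c["fx"]*q[0]/-q[2],c["cy"]-c["fy"]*q[1]/-q[2]])
E
python3 - <<'E'
from h import *
c=camera("top");im=c["image"][:,:,::-1]
a=cv2.resize(im[125:235,200:335],None,fx=5,fy=5,interpolation=cv2.INTER_CUBIC)
cv2.imwrite("pics/tz.png",a)
im2=camera("scene")["image"][:,:,::-1]
cv2.imwrite("pics/sz.png",cv2.resize(im2[140:320,290:480],None,fx=3.3,fy=3.3,interpolation=cv2.INTER_CUBIC))
# deck mask: bright, low saturation
hsv=cv2.cvtColor(im,cv2.COLOR_BGR2HSV)
m=((hsv[...,1]<60)&(hsv[...,2]>90)).astype('uint8');m[:125]=0;m[235:]=0;m[:,:205]=0;m[:,329:]=0
k=max(cv2.findContours(m,0,2)[0],key=cv2.contourArea)
q=cv2.boxPoints(cv2.minAreaRect(k));print(q)
P=np.array([onz(c,*p,40)for p in q]);print(P.round(1),P.mean(0).round(1))
print([np.linalg.norm(P[i]-P[i-1]).round(1) for i in range(4)],[np.degrees(np.arctan2(*(P[i]-P[i-1])[[1,0]])).round(2) for i in range(4)])
E
```

```text
[[211.2332  150.27554]
 [312.07635 129.51373]
 [328.59167 209.73114]
 [227.74854 230.49295]]
[[ 662.   247.3   40. ]
 [ 742.3  -76.7   40. ]
 [ 479.1 -136.8   40. ]
 [ 403.4  179.9   40. ]] [571.7  53.4  40. ]
[np.float64(267.3), np.float64(333.8), np.float64(269.9), np.float64(325.6)] [np.float64(14.62), np.float64(-76.08), np.float64(-167.14), np.float64(103.46)]
```

View pics/tz.png

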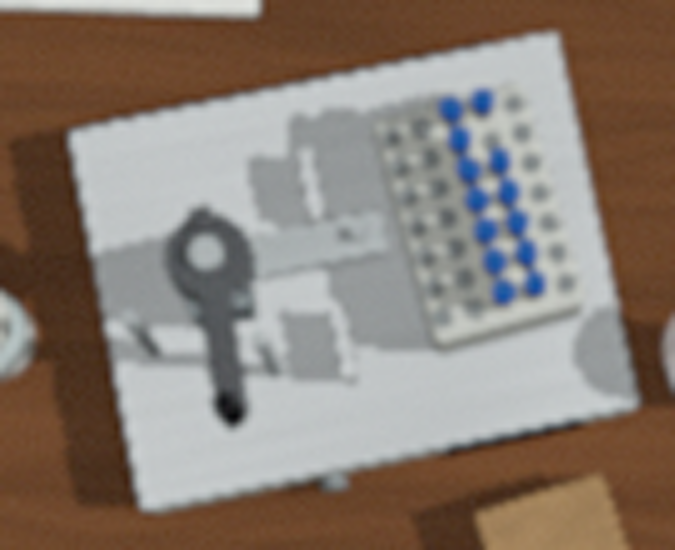

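View pics/sz.png

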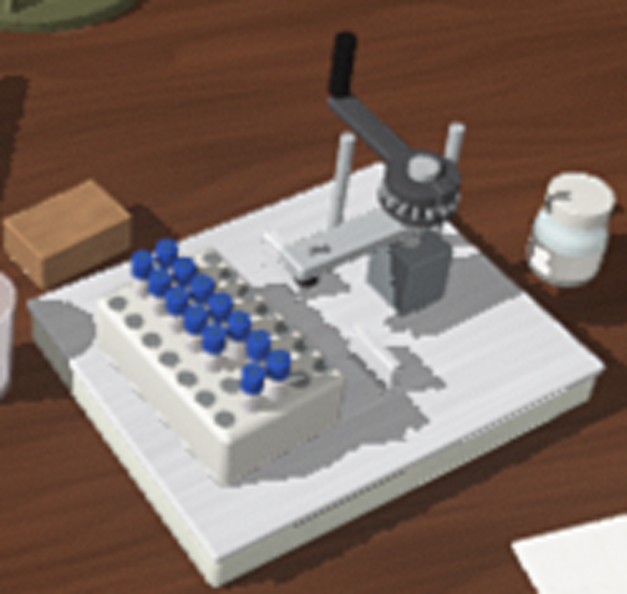

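The top zoom shows deck corners at zoom pixels (71,130), (557,33), (638,408) and (143,511), and rack top corners near (376,118), (512,82), (580,308) and (437,335). The hub is at (209,252) and the knob at (232,405). The scene zoom confirms the raised foot with its spindle, and the two stop pins.

```bash
cat >> h.py <<'E'
def fit(L,P):  # 2D rigid fit L->P
    L=np.array(L,float);P=np.array(P)[:,:2];l=L-L.mean(0);p=P-P.mean(0)
    th=np.arctan2((l[:,0]*p[:,1]-l[:,1]*p[:,0]).sum(),(l*p).sum())
    R=np.array([[np.cos(th),-np.sin(th)],[np.sin(th),np.cos(th)]]);t=P.mean(0)-R@L.mean(0)
    return th,R,t,np.linalg.norm(L@R.T+t-P,axis=1)
E
python3 - <<'E'
from h import *
c=camera("top");z=lambda u,v,h:onz(c,200+u/5-.4,125+v/5-.4,h)
print("cam",ray(c,0,0)[0])
th,R,t,e=fit([[126,141],[126,-181],[-126,-181],[-126,141]],[z(71,130,40),z(557,33,40),z(638,408,40),z(143,511,40)])
print("shaker",th,t,e)
S=lambda p:R.T@(p[:2]-t)
for n,p in dict(hub=z(209,252,156),knobtop=z(232,403,205)).items():print(n,p.round(1),S(p).round(1))
k=S(z(232,403,205));print("lever",0.1+np.arctan2(k[1]-60,-k[0]))
im=c["image"][:,:,::-1];hsv=cv2.cvtColor(im,cv2.COLOR_BGR2HSV)
rp=[z(376,118,90),z(512,82,90),z(580,308,90),z(437,335,90)]
a,Rr,tr,e=fit([[75,50],[75,-50],[-75,-50],[-75,50]],rp)
print("rack",a,tr,e,"rel yaw",a-th,"S",S(tr))
for n in [-70,70]:print(S(Rr@[n,50]+tr))
# verify: overlay back in scene cam
s=camera("scene");o=s["image"][:,:,::-1].copy()
o=cv2.resize(o[140:320,290:480],None,fx=3.3,fy=3.3,interpolation=cv2.INTER_CUBIC)
def dr(L,z,R,t,col):
    q=np.array([proj(s,np.append(R@l+t,z)) for l in L]);q=((q-[290,140]+.35)*3.3).astype(int);cv2.polylines(o,[q],True,col,1)
dr([[126,141],[126,-181],[-126,-181],[-126,141]],40,R,t,(0,0,255))
dr([[75,50],[75,-50],[-75,-50],[-75,50]],90,Rr,tr,(0,255,0))
dr([[75,50],[75,-50],[-75,-50],[-75,50]],40,Rr,tr,(0,255,0))
dr(k+8*np.array([[1,0],[0,1],[-1,0],[0,-1]]),205,R,t,(0,0,255))
cv2.imwrite("pics/ov.png",o);np.savez("pose.npz",th=th,t=t)
E
```

```text
cam [ 234.75956166  -70.07845548 1678.50403436]
shaker 0.23677896519255692 [571.08973406  72.61911979] [0.72387484 0.61822106 1.08404318 1.12665982]
hub [558.7 130.6 156. ] [ 1.6 59.3]
knobtop [460.5 106.6 205. ] [-99.5  59. ]
lever 0.08970714035858976
rack 0.295632065157158 [604.81742868 -25.95333065] [4.78755822 6.82115611 4.43669716 7.53186389] rel yaw 0.058853099964601086 S [   9.66423975 -103.7337353 ]
[-63.15552274 -57.93764167]
[ 76.60208912 -49.70296332]
```

View pics/ov.png

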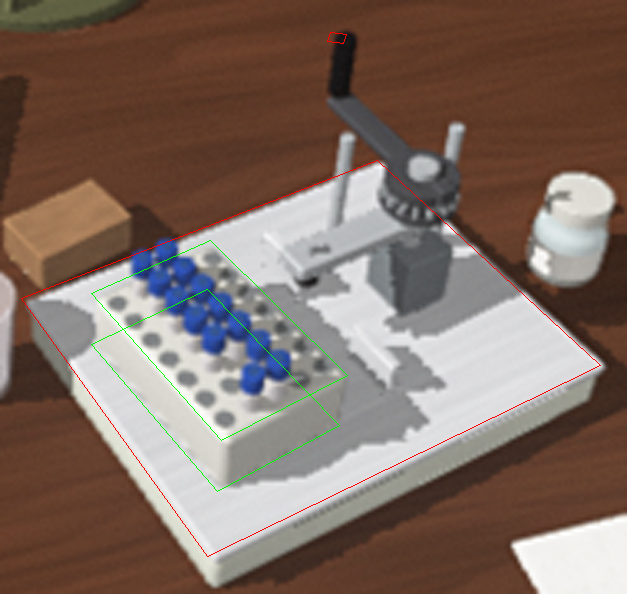

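Overlay agrees well (shaker outline within a couple of mm, rack within about 5 mm), and the lever is near 0.1 rad. I'll turn the tool so that its x is shaker +y and its y is shaker +x, then go behind the rack.

Emit:
apply_moves(motion=[0,0,0,0.1763,0,0,0,0.1763,0,0,0,0.1763,0,0,0,0.1763,0,0,0,0.1763,0,0,0,0.1763], gripper=0.05)

```text
clock: 1.05
ee_pos: [170.2, 601.3, 303.8]
tcp_rot: [-0.0, 0.621, 0.784, -0.0]
wrist_force: [-0.6, 0.2, -0.6]
gripper_width: 50.2
finger_force: 0.0
```

Emit:
apply_moves(motion=[-0.05,0.018,0,0,-0.05,0.018,0,0,-0.05,0.018,0,0,-0.05,0.018,0,0,-0.05,0.018,0,0,-0.05,0.018,0,0,-0.05,0.018,0,0,-0.05,0.018,0,0,-0.05,0.018,0,0,-0.05,0.018,0,0,-0.05,0.018,0,0])

```text
clock: 2.42
ee_pos: [492.7, 111.9, 304.1]
tcp_rot: [0.0, 0.618, 0.786, 0.0]
wrist_force: [0.2, 1.6, 0.1]
gripper_width: 50.2
finger_force: 0.0
```

```bash
cat >> h.py <<'E'
_p=np.load("pose.npz");TH=float(_p["th"]);T=_p["t"];RS=np.array([[np.cos(TH),-np.sin(TH)],[np.sin(TH),np.cos(TH)]])
def st():
    s=sense();q=s["tcp_rot"];w,x,y,z=q
    tx=np.array([1-2*(y*y+z*z),2*(x*y+w*z)]);a=np.arctan2(*(RS.T@tx)[::-1])
    print("clk %.2f"%s["clock"],"S",(RS.T@(s["ee_pos"][:2]-T)).round(1),"z %.1f"%s["ee_pos"][2],"toolx yaw from S+y %.4f"%(a-np.pi/2),"F_S",(RS.T@s["wrist_force"][:2]).round(2),s["wrist_force"][2].round(2),"w",s["gripper_width"].round(1))
    return s
E
python3 -c "
from h import *
s=st();print(s['joint_positions'].round(2),s['tcp_rot'].round(4))
c=camera('top')
for n,u,v in(('beaker',343,195),('jar',197,190),('box',310,231)):
    print(n,(RS.T@(onz(c,u,v,60 if n!='box' else 35)[:2]-T)).round(0))"
```

```text
Traceback (most recent call last):
  File "h.py", line 19, in st
    print("clk %.2f"%s["clock"],"S",(RS.T@(s["ee_pos"][:2]-T)).round(1),"z %.1f"%s["ee_pos"][2],"toolx yaw from S+y %.4f"%(a-np.pi/2),"F_S",(RS.T@s["wrist_force"][:2]).round(2),s["wrist_force"][2].round(2),"w",s["gripper_width"].round(1))
                                                                                                                                                                                                                  ^^^^^^^^^^^^^^^^^^^^^^^^
AttributeError: 'float' object has no attribute 'round'
```

Emit:
apply_moves(motion=[-0.047,0.015,0,0,-0.047,0.015,0,0,-0.047,0.015,0,0,-0.047,0.015,0,0,-0.047,0.015,0,0,0,0,0,0])

```text
clock: 3.18
ee_pos: [620.7, -102.2, 303.3]
tcp_rot: [0.001, 0.621, 0.784, -0.001]
wrist_force: [-0.4, 0.8, -0.2]
gripper_width: 50.0
finger_force: 0.0
```

```bash
sed -i 's/s\["gripper_width"\].round(1)/round(s["gripper_width"],1)/' h.py
python3 -c "
from h import *
s=st();print(s['joint_positions'].round(2),s['tcp_rot'].round(4))
c=camera('top')
for n,u,v in(('beaker',343,195),('jar',197,190),('box',310,231)):
    print(n,(RS.T@(onz(c,u,v,60 if n!='box' else 35)[:2]-T)).round(0))"
```

```text
clk 3.17 S [   7.2 -181.5] z 303.3 toolx yaw from S+y -0.0055 F_S [-0.16  0.91] -0.19 w 50.0
[-0.03  0.52  0.25  1.49 -0.13  1.14  0.48] [ 0.0008  0.6208  0.784  -0.0011]
beaker [-105. -235.]
jar [  5. 213.]
box [-192. -110.]
```

Emit:
apply_moves(motion=[0,0,0.05,0,0,0,0.05,0,0,0,0.045,0,0,0,0.023,0,0,0,0,0])

```text
clock: 3.85
ee_pos: [618.7, -95.5, 134.3]
tcp_rot: [-0.002, 0.618, 0.786, -0.001]
wrist_force: [-0.1, -0.4, 0.6]
gripper_width: 49.8
finger_force: 0.0
```

Emit:
apply_moves(motion=[0.004,0,0,0,0.004,0,0,0,0.004,0,0,0,0.004,0,0,0,0.004,0,0,0,0.004,0,0,0,0.004,0,0,0])

```text
clock: 4.72
ee_pos: [613.6, -70.3, 136.0]
tcp_rot: [0.0, 0.619, 0.786, 0.0]
wrist_force: [1.0, -4.8, 3.0]
gripper_width: 50.3
finger_force: 2.2
```

```bash
python3 -c "
from h import *
st();c=camera('top');cv2.imwrite('pics/push1.png',cv2.resize(c['image'][110:240,190:350,::-1],None,fx=4,fy=4,interpolation=cv2.INTER_CUBIC))
s=camera('scene');cv2.imwrite('pics/push1s.png',cv2.resize(s['image'][140:320,270:480,::-1],None,fx=3,fy=3,interpolation=cv2.INTER_CUBIC))"
```

```text
clk 4.72 S [   7.8 -149. ] z 136.0 toolx yaw from S+y -0.0001 F_S [-0.14 -4.91] 3.01 w 50.3
```

View pics/push1s.png

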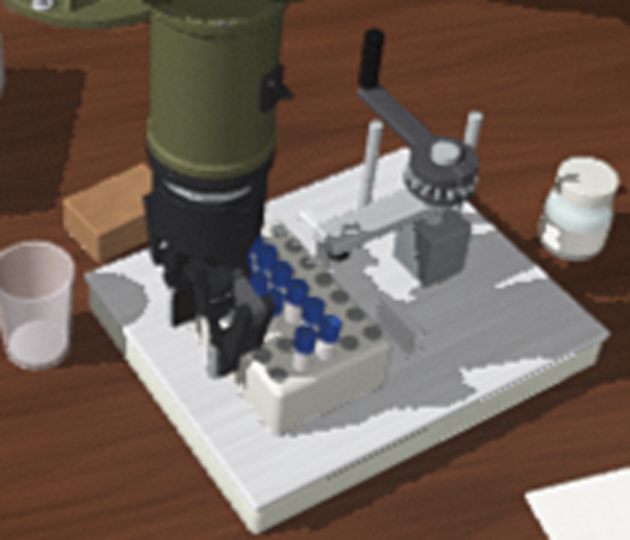

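The fingers are pushing the rack's rear face squarely with about 5 N. The rack is nearing the fence and the foot is clear.

Emit:
apply_moves(motion=[0.004,0,0,0,0.004,0,0,0,0.004,0,0,0,0.004,0,0,0,0.003,0,0,0])

```text
clock: 5.45
ee_pos: [608.9, -51.4, 135.8]
tcp_rot: [-0.0, 0.618, 0.786, -0.0]
wrist_force: [1.1, -3.9, 2.4]
gripper_width: 49.9
finger_force: 1.9
```

Emit:
apply_moves(motion=[0.002,0,0,0,0.002,0,0,0])

```text
clock: 5.7
ee_pos: [607.9, -47.9, 135.8]
tcp_rot: [-0.0, 0.618, 0.786, -0.0]
wrist_force: [0.9, -3.9, 0.6]
gripper_width: 50.0
finger_force: 1.9
```

Emit:
apply_moves(motion=[0.001,0,0,0,0.001,0,0,0])

```text
clock: 5.95
ee_pos: [607.5, -46.0, 135.9]
tcp_rot: [-0.0, 0.619, 0.786, -0.0]
wrist_force: [0.5, -3.5, 0.8]
gripper_width: 49.8
finger_force: 1.8
```

```bash
python3 -c "
from h import *
st()"
```

```text
clk 5.95 S [   7.6 -123.8] z 135.9 toolx yaw from S+y 0.0003 F_S [-0.33 -3.51] 0.78 w 49.8
```

Emit:
apply_moves(motion=[0.001,0,0,0,0.001,0,0,0])

```text
clock: 6.2
ee_pos: [607.0, -44.0, 135.8]
tcp_rot: [-0.0, 0.618, 0.786, -0.0]
wrist_force: [0.9, -3.6, 0.6]
gripper_width: 50.2
finger_force: 1.8
```

Emit:
apply_moves(motion=[0.001,0,0,0,0.001,0,0,0])

```text
clock: 6.45
ee_pos: [606.6, -42.0, 135.8]
tcp_rot: [-0.0, 0.618, 0.786, -0.0]
wrist_force: [1.3, -3.3, 1.9]
gripper_width: 50.1
finger_force: 1.7
```

Emit:
apply_moves(motion=[0.001,0,0,0,0.001,0,0,0])

```text
clock: 6.7
ee_pos: [606.3, -40.5, 135.9]
tcp_rot: [0.0, 0.618, 0.786, -0.0]
wrist_force: [2.8, -5.8, -0.8]
gripper_width: 49.9
finger_force: 3.0
```

```bash
python3 -c "
from h import *
st()"
```

```text
clk 6.70 S [   7.7 -118.2] z 135.9 toolx yaw from S+y 0.0005 F_S [ 1.33 -6.33] -0.84 w 49.9
```

Force is rising, so one corner may have reached the fence. I'll go on until it is firm.

Emit:
apply_moves(motion=[0.001,0,0,0,0.001,0,0,0])

```text
clock: 6.95
ee_pos: [606.4, -40.1, 136.1]
tcp_rot: [0.002, 0.619, 0.786, -0.0]
wrist_force: [3.9, -9.1, -1.2]
gripper_width: 49.7
finger_force: 5.0
```

Emit:
apply_moves(motion=[0.001,0,0,0,0,0,0,0])

```text
clock: 7.2
ee_pos: [606.4, -40.0, 136.2]
tcp_rot: [0.002, 0.619, 0.785, -0.001]
wrist_force: [4.1, -9.8, -1.4]
gripper_width: 49.9
finger_force: 5.4
```

```bash
python3 -c "
from h import *
st()"
```

```text
clk 7.20 S [   8.  -117.8] z 136.2 toolx yaw from S+y -0.0008 F_S [  1.66 -10.51] -1.4 w 49.9
```

Emit:
apply_moves(motion=[0.001,0,0,0,0.001,0,0,0,0,0,0,0])

```text
clock: 7.58
ee_pos: [606.3, -39.8, 136.5]
tcp_rot: [0.003, 0.619, 0.785, -0.001]
wrist_force: [4.6, -14.0, -1.1]
gripper_width: 50.0
finger_force: 7.5
```

Emit:
apply_moves(motion=[-0.01,0,0,0,-0.02,0,0,0,0,0,-0.06,0,0,0,-0.06,0,0,0,-0.05,0,0,0,0,0])

```text
clock: 8.32
ee_pos: [613.5, -65.3, 310.4]
tcp_rot: [0.003, 0.619, 0.786, 0.002]
wrist_force: [-0.8, -0.8, -0.8]
gripper_width: 49.8
finger_force: 0.0
```

Emit:
apply_moves(motion=[0,0,0,-0.1745,0,0,0,-0.1745,0,0,0,-0.1745,0,0,0,-0.1745,0,0,0,-0.1745,0,0,0,-0.1745,0,0,0,-0.1745,0,0,0,-0.1745,0,0,0,-0.1745,0,0,0,0], gripper=0.032)

```text
clock: 9.57
ee_pos: [611.6, -64.8, 304.6]
tcp_rot: [-0.001, -0.118, 0.993, 0.001]
wrist_force: [-0.3, 0.2, -0.5]
gripper_width: 31.8
finger_force: 0.0
```

```bash
python3 -c "
from h import *
s=st();print(s['joint_positions'].round(2));c=camera('top');cv2.imwrite('pics/home.png',cv2.resize(c['image'][110:240,190:350,::-1],None,fx=5,fy=4.6,interpolation=cv2.INTER_CUBIC))
s=camera('scene');cv2.imwrite('pics/homes.png',cv2.resize(s['image'][150:320,290:480,::-1],None,fx=3.5,fy=3.5,interpolation=cv2.INTER_CUBIC))
"
```

```text
clk 9.57 S [   7.1 -143.1] z 304.6 toolx yaw from S+y 1.5697 F_S [-0.2   0.29] -0.47 w 31.8
[ 0.16  0.49 -0.15  1.53  0.08  1.14  1.8 ]
```

View pics/homes.png

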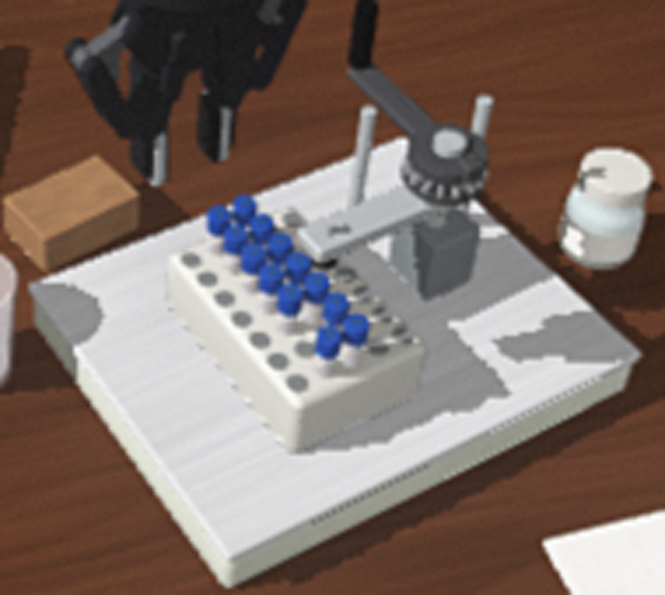

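The picture shows the rack up against the fence under the foot, with the spindle over its top; the knob is at about (362,35). I'll check the rack's yaw from the caps and go to the knob with the fingers astride it along the push line.

Emit:
apply_moves(motion=[0.0214,0.0406,0,0,0.0214,0.0406,0,0,0.0214,0.0406,0,0,0.0214,0.0406,0,0,0.0214,0.0406,0,0,0,0,0,0,0,0,0,0])

```text
clock: 10.55
ee_pos: [460.7, 107.4, 306.0]
tcp_rot: [0.0, -0.117, 0.993, -0.0]
wrist_force: [-0.0, -0.4, 0.2]
gripper_width: 32.2
finger_force: 0.0
```

```bash
python3 -c "
from h import *
st();c=camera('top');h=cv2.cvtColor(c['image'],cv2.COLOR_RGB2HSV)
m=((h[...,0]>100)&(h[...,0]<130)&(h[...,1]>130)&(h[...,2]>60));m[:,:210]=0;m[:,330:]=0;m[:120]=0;m[230:]=0
v,u=np.nonzero(m);P=np.array([RS.T@(onz(c,a,b,120)[:2]-T) for a,b in zip(u,v)])
print(len(P),P.mean(0).round(1));w,V=np.linalg.eigh(np.cov(P.T));print('axis angle',np.arctan(V[1,1]/V[0,1]),P.min(0),P.max(0))
cv2.imwrite('pics/k1.png',cv2.resize(c['image'][130:230,200:330,::-1],None,fx=5,fy=5,interpolation=cv2.INTER_CUBIC))"
```

```text
clk 10.55 S [-99.2  59.7] z 306.0 toolx yaw from S+y 1.5692 F_S [-0.11 -0.39] 0.24 w 32.2
147 [  9.2 -67.7]
axis angle 0.02363995954650771 [-54.33873908 -83.48952328] [ 75.81951281 -53.57787257]
```

View pics/k1.png

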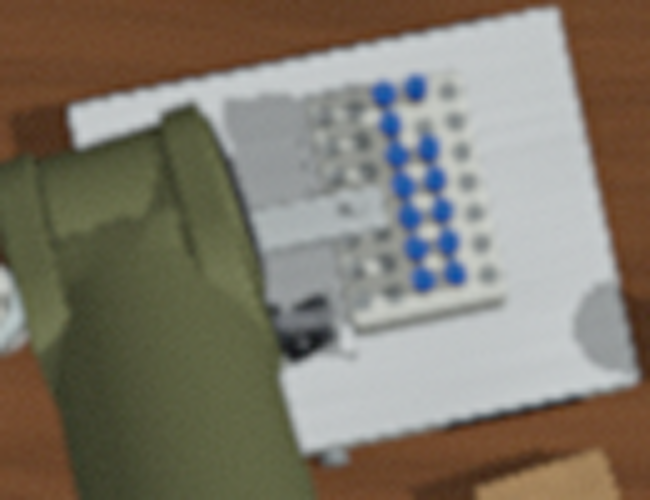

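The cap row runs (384,94)→(423,280), which is parallel to the deck edge (slopes 0.210 and 0.211), so the rack is flush. Lowering astride the knob.

Emit:
apply_moves(motion=[0,0,0.02,0,0,0,0.02,0,0,0,0.02,0,0,0,0.01,0,0,0,0,0])

```text
clock: 11.22
ee_pos: [460.6, 107.1, 235.3]
tcp_rot: [-0.001, -0.117, 0.993, -0.0]
wrist_force: [-0.6, -0.4, 0.9]
gripper_width: 32.1
finger_force: 0.0
```

```bash
python3 -c "
from h import *
st();c=camera('scene');cv2.imwrite('pics/k2.png',cv2.resize(c['image'][100:250,330:480,::-1],None,fx=4,fy=4,interpolation=cv2.INTER_CUBIC))"
```

```text
clk 11.22 S [-99.3  59.5] z 235.3 toolx yaw from S+y 1.5694 F_S [-0.72 -0.24] 0.94 w 32.1
```

View pics/k2.png

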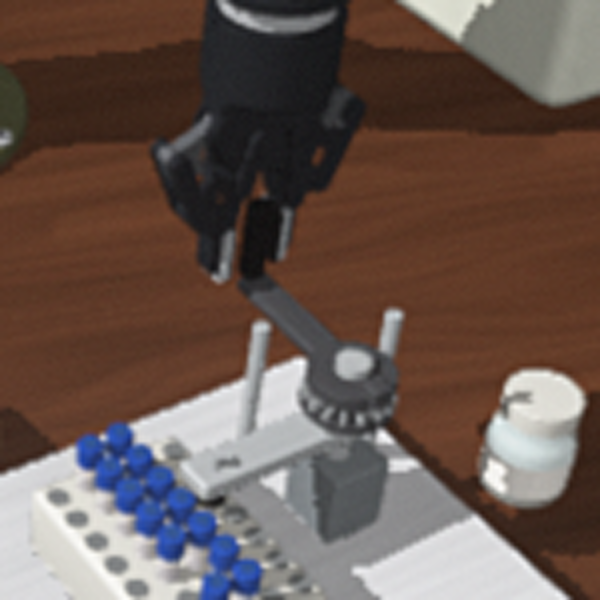

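The fingers stand either side of the knob (knob at about (260,240)), with the pads clear of it. First tightening swing.

Emit:
apply_moves(motion=[-0.0003,0.008,0,0.08,-0.0003,0.008,0,0.08,-0.0003,0.008,0,0.08])

```text
clock: 11.65
ee_pos: [458.0, 131.7, 236.8]
tcp_rot: [0.001, 0.003, 1.0, 0.0]
wrist_force: [0.4, -0.9, -0.1]
gripper_width: 32.0
finger_force: 0.1
```

Emit:
apply_moves(motion=[-0.0003,0.008,0,0.08,-0.0003,0.008,0,0.08,-0.0003,0.008,0,0.08])

```text
clock: 12.02
ee_pos: [460.5, 153.4, 236.6]
tcp_rot: [0.0, 0.123, 0.992, -0.001]
wrist_force: [-1.8, -9.1, 3.6]
gripper_width: 32.0
finger_force: 4.2
```

```bash
cat >> h.py <<'E'
def lv():
    s=st();p=RS.T@(s["ee_pos"][:2]-T)-[0,60];ph=np.arctan2(p[1],-p[0]);f=RS.T@s["wrist_force"][:2]
    print("TCP phi %.3f r %.1f  F tangential %.2f radial(out) %.2f"%(ph,np.hypot(*p),f@[np.sin(ph),np.cos(ph)],f@[-np.cos(ph),np.sin(ph)]),"ff",s["finger_force"])
E
python3 -c "
from h import *
lv()"
```

```text
clk 12.03 S [-88.6 104.5] z 236.6 toolx yaw from S+y 1.0864 F_S [-3.91 -8.42] 3.6 w 32.0
TCP phi 0.465 r 99.1  F tangential -9.28 radial(out) -0.28 ff 4.200940579175949
```

Emit:
apply_moves(motion=[-0.0003,0.008,0,0.08,-0.0003,0.008,0,0.08,-0.0003,0.008,0,0.08,-0.0003,0.008,0,0.08])

```text
clock: 12.52
ee_pos: [472.0, 182.6, 236.6]
tcp_rot: [-0.001, 0.28, 0.96, -0.002]
wrist_force: [-5.3, -6.6, 4.9]
gripper_width: 31.9
finger_force: 4.3
```

```bash
python3 -c "
from h import *
lv()"
```

```text
clk 12.53 S [-70.6 130.2] z 236.6 toolx yaw from S+y 0.7664 F_S [-6.69 -5.2 ] 4.88 w 31.9
TCP phi 0.783 r 99.5  F tangential -8.40 radial(out) 1.07 ff 4.345927834510803
```

Emit:
apply_moves(motion=[-0.0002,0.006,0,0.06,0,0,0,0])

```text
clock: 12.78
ee_pos: [475.5, 188.4, 236.5]
tcp_rot: [-0.001, 0.307, 0.952, -0.001]
wrist_force: [-3.7, -5.1, 4.6]
gripper_width: 32.2
finger_force: 3.4
```

Emit:
apply_moves(motion=[-0.0005,-0.01,0,-0.1,-0.0005,-0.01,0,-0.1,-0.0005,-0.01,0,-0.1,-0.0005,-0.01,0,-0.1,-0.0005,-0.01,0,-0.1,-0.0005,-0.01,0,-0.1,-0.0005,-0.01,0,-0.1,-0.0005,-0.01,0,-0.1,-0.0005,-0.01,0,-0.1])

```text
clock: 13.9
ee_pos: [461.9, 104.3, 237.0]
tcp_rot: [0.001, -0.14, 0.99, 0.001]
wrist_force: [0.4, 3.7, -0.4]
gripper_width: 32.0
finger_force: 1.9
```

```bash
python3 -c "
from h import *
lv()"
```

```text
clk 13.90 S [-98.7  56.5] z 237.0 toolx yaw from S+y -4.6689 F_S [1.28 3.47] -0.39 w 32.0
TCP phi -0.036 r 98.8  F tangential 3.42 radial(out) -1.41 ff 1.9154883921146393
```

Emit:
apply_moves(motion=[-0.0002,-0.006,0,-0.06,-0.0002,-0.005,0,-0.05,0,0,0,0])

```text
clock: 14.28
ee_pos: [465.4, 93.2, 236.6]
tcp_rot: [0.001, -0.192, 0.981, 0.0]
wrist_force: [0.2, 0.1, 0.3]
gripper_width: 31.8
finger_force: 0.0
```

```bash
python3 -c "
from h import *
lv()"
```

```text
clk 14.28 S [-97.9  44.8] z 236.6 toolx yaw from S+y -4.5638 F_S [0.24 0.05] 0.26 w 31.8
TCP phi -0.154 r 99.1  F tangential 0.01 radial(out) -0.24 ff 0.0
```

Emit:
apply_moves(motion=[-0.0003,0.008,0,0.08,-0.0003,0.008,0,0.08,-0.0003,0.008,0,0.08,-0.0003,0.008,0,0.08,-0.0003,0.008,0,0.08])

```text
clock: 14.9
ee_pos: [457.5, 130.3, 236.3]
tcp_rot: [-0.0, 0.01, 1.0, -0.002]
wrist_force: [-0.5, -8.1, 2.6]
gripper_width: 32.2
finger_force: 4.2
```

```bash
python3 -c "
from h import *
lv()"
```

```text
clk 14.90 S [-96.9  82.7] z 236.3 toolx yaw from S+y 1.3146 F_S [-2.4  -7.77] 2.62 w 32.2
TCP phi 0.230 r 99.5  F tangential -8.11 radial(out) 0.56 ff 4.248577952384949
```

Emit:
apply_moves(motion=[-0.0003,0.008,0,0.08,-0.0003,0.008,0,0.08,-0.0003,0.008,0,0.08])

```text
clock: 15.28
ee_pos: [459.8, 154.1, 236.2]
tcp_rot: [-0.001, 0.129, 0.992, -0.002]
wrist_force: [-3.3, -8.0, 4.1]
gripper_width: 31.8
finger_force: 4.3
```

Emit:
apply_moves(motion=[-0.0003,0.008,0,0.08,-0.0003,0.008,0,0.08])

```text
clock: 15.52
ee_pos: [464.7, 169.3, 236.1]
tcp_rot: [-0.001, 0.208, 0.978, -0.002]
wrist_force: [-4.7, -7.3, 4.8]
gripper_width: 32.0
finger_force: 4.4
```

Emit:
apply_moves(motion=[-0.0003,0.008,0,0.08,-0.0003,0.008,0,0.08])

```text
clock: 15.78
ee_pos: [472.0, 183.7, 236.1]
tcp_rot: [-0.001, 0.285, 0.958, -0.002]
wrist_force: [-5.5, -6.3, 6.4]
gripper_width: 31.9
finger_force: 4.3
```

```bash
python3 -c "
from h import *
lv()"
```

```text
clk 15.78 S [-70.3 131.2] z 236.1 toolx yaw from S+y 0.7556 F_S [-6.8  -4.89] 6.44 w 31.9
TCP phi 0.792 r 100.1  F tangential -8.27 radial(out) 1.30 ff 4.348897933959961
```

Emit:
apply_moves(motion=[-0.0002,0.006,0,0.06,0,0,0,0])

```text
clock: 16.02
ee_pos: [475.5, 189.4, 236.1]
tcp_rot: [-0.001, 0.313, 0.95, -0.002]
wrist_force: [-4.8, -5.0, 5.4]
gripper_width: 32.3
finger_force: 3.5
```

Emit:
apply_moves(motion=[-0.0005,-0.01,0,-0.1,-0.0005,-0.01,0,-0.1,-0.0005,-0.01,0,-0.1,-0.0005,-0.01,0,-0.1,-0.0005,-0.01,0,-0.1,-0.0005,-0.01,0,-0.1,-0.0005,-0.01,0,-0.1,-0.0005,-0.01,0,-0.1,-0.0005,-0.01,0,-0.1,-0.0005,-0.01,0,-0.1,0,0,0,0])

```text
clock: 17.4
ee_pos: [464.3, 94.8, 236.3]
tcp_rot: [0.0, -0.181, 0.983, -0.0]
wrist_force: [0.4, 0.2, -0.1]
gripper_width: 32.0
finger_force: 0.0
```

```bash
python3 -c "
from h import *
lv()"
```

```text
clk 17.40 S [-98.6  46.6] z 236.3 toolx yaw from S+y -4.5853 F_S [0.43 0.14] -0.11 w 32.0
TCP phi -0.135 r 99.5  F tangential 0.08 radial(out) -0.45 ff 0.0
```

Emit:
apply_moves(motion=[-0.0003,0.008,0,0.08,-0.0003,0.008,0,0.08,-0.0003,0.008,0,0.08,-0.0003,0.008,0,0.08])

```text
clock: 17.9
ee_pos: [457.0, 127.1, 236.1]
tcp_rot: [-0.0, -0.021, 1.0, -0.0]
wrist_force: [-0.1, 0.6, -0.5]
gripper_width: 32.2
finger_force: 0.0
```

Emit:
apply_moves(motion=[-0.0002,0.006,0,0.06,-0.0002,0.006,0,0.06])

```text
clock: 18.15
ee_pos: [457.2, 139.3, 236.1]
tcp_rot: [0.0, 0.039, 0.999, 0.0]
wrist_force: [-0.1, -0.1, 0.7]
gripper_width: 31.9
finger_force: 0.1
```

Emit:
apply_moves(motion=[-0.0002,0.006,0,0.06,-0.0002,0.006,0,0.06])

```text
clock: 18.4
ee_pos: [458.7, 150.5, 236.1]
tcp_rot: [-0.0, 0.099, 0.995, -0.0]
wrist_force: [-0.9, -5.5, 2.3]
gripper_width: 31.8
finger_force: 2.6
```

```bash
python3 -c "
from h import *
lv()"
```

```text
clk 18.40 S [-91.  102.1] z 236.1 toolx yaw from S+y 1.1357 F_S [-2.19 -5.15] 2.3 w 31.8
TCP phi 0.433 r 100.2  F tangential -5.59 radial(out) -0.17 ff 2.5938570499420166
```

Emit:
apply_moves(motion=[-0.0002,0.006,0,0.06,-0.0002,0.006,0,0.06])

```text
clock: 18.65
ee_pos: [461.2, 160.3, 235.9]
tcp_rot: [-0.001, 0.159, 0.987, -0.002]
wrist_force: [-3.1, -8.4, 4.3]
gripper_width: 32.0
finger_force: 4.3
```

Emit:
apply_moves(motion=[-0.0002,0.006,0,0.06,-0.0002,0.006,0,0.06])

```text
clock: 18.9
ee_pos: [465.2, 171.5, 235.9]
tcp_rot: [-0.001, 0.218, 0.976, -0.002]
wrist_force: [-3.8, -7.4, 5.4]
gripper_width: 31.7
finger_force: 4.3
```

Emit:
apply_moves(motion=[-0.0002,0.006,0,0.06,-0.0002,0.006,0,0.06])

```text
clock: 19.15
ee_pos: [470.6, 182.2, 235.9]
tcp_rot: [-0.001, 0.276, 0.961, -0.002]
wrist_force: [-6.2, -6.6, 5.7]
gripper_width: 31.9
finger_force: 4.3
```

```bash
python3 -c "
from h import *
lv()"
```

```text
clk 19.15 S [-71.9 130.1] z 235.9 toolx yaw from S+y 0.7746 F_S [-7.61 -4.95] 5.74 w 31.9
TCP phi 0.773 r 100.5  F tangential -8.85 radial(out) 2.00 ff 4.326672703027725
```

Emit:
apply_moves(motion=[-0.0002,0.005,0,0.05,-0.0002,0.004,0,0.04])

```text
clock: 19.4
ee_pos: [475.7, 189.8, 235.8]
tcp_rot: [-0.001, 0.319, 0.948, -0.002]
wrist_force: [-5.5, -6.5, 6.2]
gripper_width: 32.2
finger_force: 4.3
```

Emit:
apply_moves(motion=[-0.0005,-0.01,0,-0.1,-0.0005,-0.01,0,-0.1,-0.0005,-0.01,0,-0.1,-0.0005,-0.01,0,-0.1,-0.0005,-0.01,0,-0.1,-0.0005,-0.01,0,-0.1,-0.0005,-0.01,0,-0.1,-0.0005,-0.01,0,-0.1,-0.0005,-0.01,0,-0.1,-0.0005,-0.01,0,-0.1,0,0,0,0])

```text
clock: 20.78
ee_pos: [463.9, 95.8, 236.1]
tcp_rot: [0.0, -0.175, 0.984, 0.0]
wrist_force: [-0.2, 0.6, -0.6]
gripper_width: 32.0
finger_force: 0.0
```

Emit:
apply_moves(motion=[-0.0001,-0.002,0,-0.02,0,0,0,0])

```text
clock: 21.02
ee_pos: [464.5, 94.5, 235.9]
tcp_rot: [0.0, -0.187, 0.982, 0.0]
wrist_force: [0.5, 0.4, 0.3]
gripper_width: 31.9
finger_force: 0.0
```

```bash
python3 -c "
from h import *
lv()"
```

```text
clk 21.02 S [-98.4  46.3] z 235.9 toolx yaw from S+y -4.5731 F_S [0.58 0.27] 0.27 w 31.9
TCP phi -0.138 r 99.4  F tangential 0.18 radial(out) -0.62 ff 0.0
```

Emit:
apply_moves(motion=[-0.0003,0.008,0,0.08,-0.0003,0.008,0,0.08,-0.0003,0.008,0,0.08,-0.0003,0.008,0,0.08])

```text
clock: 21.52
ee_pos: [457.3, 125.6, 235.9]
tcp_rot: [-0.0, -0.027, 1.0, -0.0]
wrist_force: [-1.1, -1.8, 0.4]
gripper_width: 31.9
finger_force: 0.4
```

Emit:
apply_moves(motion=[-0.0002,0.006,0,0.06,-0.0002,0.006,0,0.06])

```text
clock: 21.78
ee_pos: [457.5, 137.8, 235.9]
tcp_rot: [-0.0, 0.033, 0.999, -0.0]
wrist_force: [-0.3, -0.4, -0.5]
gripper_width: 32.1
finger_force: 0.1
```

Emit:
apply_moves(motion=[-0.0001,0.005,0,0.05,-0.0001,0.005,0,0.05])

```text
clock: 22.02
ee_pos: [458.5, 147.6, 235.8]
tcp_rot: [-0.0, 0.083, 0.997, -0.0]
wrist_force: [-0.6, -1.3, 0.8]
gripper_width: 31.8
finger_force: 0.7
```

Emit:
apply_moves(motion=[-0.0001,0.005,0,0.05,-0.0001,0.005,0,0.05])

```text
clock: 22.28
ee_pos: [460.3, 155.3, 235.7]
tcp_rot: [-0.001, 0.133, 0.991, -0.002]
wrist_force: [-1.0, -7.9, 5.0]
gripper_width: 32.0
finger_force: 4.2
```

```bash
python3 -c "
from h import *
lv()"
```

```text
clk 22.27 S [-88.3 106.4] z 235.7 toolx yaw from S+y 1.0670 F_S [-2.84 -7.49] 5.0 w 32.0
TCP phi 0.484 r 99.8  F tangential -7.95 radial(out) -0.97 ff 4.151761382818222
```

Emit:
apply_moves(motion=[-0.0001,0.005,0,0.05,-0.0001,0.005,0,0.05])

```text
clock: 22.52
ee_pos: [462.8, 164.3, 235.6]
tcp_rot: [-0.001, 0.183, 0.983, -0.002]
wrist_force: [-4.2, -8.0, 5.2]
gripper_width: 31.9
finger_force: 4.7
```

Emit:
apply_moves(motion=[-0.0001,0.005,0,0.05,-0.0001,0.005,0,0.05])

```text
clock: 22.78
ee_pos: [466.2, 173.2, 235.6]
tcp_rot: [-0.002, 0.232, 0.973, -0.003]
wrist_force: [-5.3, -9.0, 8.2]
gripper_width: 31.9
finger_force: 5.4
```

Emit:
apply_moves(motion=[-0.0001,0.005,0,0.05,-0.0001,0.005,0,0.05])

```text
clock: 23.02
ee_pos: [470.6, 181.8, 235.5]
tcp_rot: [-0.002, 0.28, 0.96, -0.003]
wrist_force: [-7.3, -9.0, 6.9]
gripper_width: 31.6
finger_force: 6.0
```

```bash
python3 -c "
from h import *
lv()"
```

```text
clk 23.02 S [-72.1 129.7] z 235.5 toolx yaw from S+y 0.7664 F_S [-9.18 -6.99] 6.93 w 31.6
TCP phi 0.769 r 100.2  F tangential -11.41 radial(out) 1.74 ff 6.028699725866318
```

Pressing has begun: about 11.3 N by both the wrist and finger readings. A little more.

Emit:
apply_moves(motion=[-0.0001,0.003,0,0.03,-0.0001,0.003,0,0.03])

```text
clock: 23.28
ee_pos: [473.7, 186.6, 235.4]
tcp_rot: [-0.002, 0.308, 0.951, -0.003]
wrist_force: [-8.3, -9.4, 8.3]
gripper_width: 32.4
finger_force: 6.4
```

```bash
python3 -c "
from h import *
lv()"
```

```text
clk 23.27 S [-67.9 133.7] z 235.4 toolx yaw from S+y 0.7072 F_S [-10.28  -7.16] 8.34 w 32.4
TCP phi 0.826 r 100.2  F tangential -12.42 radial(out) 1.71 ff 6.3857728242874146
```

About 12 N while moving, which is right. Backing the pad off the knob, then lifting clear.

Emit:
apply_moves(motion=[0,-0.006,0,0,0,-0.005,0,0,0,0,0,0])

```text
clock: 23.65
ee_pos: [469.3, 180.1, 235.8]
tcp_rot: [-0.0, 0.307, 0.952, -0.0]
wrist_force: [-1.8, -2.1, 1.0]
gripper_width: 31.5
finger_force: 1.6
```

```bash
python3 -c "
from h import *
lv()"
```

```text
clk 23.65 S [-73.8 128.4] z 235.8 toolx yaw from S+y 0.7101 F_S [-2.22 -1.65] 0.99 w 31.5
TCP phi 0.747 r 100.6  F tangential -2.72 radial(out) 0.51 ff 1.5949607267975807
```

Emit:
apply_moves(motion=[0,-0.006,0,0,0,0,0,0])

```text
clock: 23.9
ee_pos: [466.3, 175.7, 236.0]
tcp_rot: [0.0, 0.307, 0.952, 0.0]
wrist_force: [-0.3, -0.5, 0.9]
gripper_width: 31.9
finger_force: 0.0
```

```bash
python3 -c "
from h import *
lv()"
```

```text
clk 23.90 S [-77.7 124.8] z 236.0 toolx yaw from S+y 0.7109 F_S [-0.41 -0.44] 0.94 w 31.9
TCP phi 0.695 r 101.2  F tangential -0.60 radial(out) 0.04 ff 0.0
```

Clear of the knob. It seemed to follow back slightly, so I'll repeat the push gently, stopping short of the previous command, to confirm the clamp holds.

Emit:
apply_moves(motion=[0,0.005,0,0,0,0.004,0,0,0,0.003,0,0])

```text
clock: 24.28
ee_pos: [472.3, 184.2, 235.7]
tcp_rot: [-0.001, 0.307, 0.952, -0.002]
wrist_force: [-6.5, -8.8, 7.1]
gripper_width: 32.2
finger_force: 4.8
```

```bash
python3 -c "
from h import *
lv()"
```

```text
clk 24.27 S [-69.8 131.6] z 235.7 toolx yaw from S+y 0.7104 F_S [-8.39 -7.  ] 7.14 w 32.2
TCP phi 0.798 r 100.0  F tangential -10.89 radial(out) 0.84 ff 4.806213229894638
```

Emit:
apply_moves(motion=[0,0.002,0,0,0,0.001,0,0])

```text
clock: 24.52
ee_pos: [473.6, 185.8, 235.6]
tcp_rot: [-0.001, 0.307, 0.952, -0.002]
wrist_force: [-7.5, -8.5, 8.2]
gripper_width: 31.7
finger_force: 5.8
```

```bash
python3 -c "
from h import *
lv()"
```

```text
clk 24.52 S [-68.3 132.9] z 235.6 toolx yaw from S+y 0.7099 F_S [-9.29 -6.49] 8.21 w 31.7
TCP phi 0.818 r 99.8  F tangential -11.22 radial(out) 1.62 ff 5.754590034484863
```

It holds: the push rises elastically to about 11 N by the same spot. Backing off, lifting and moving clear.

Emit:
apply_moves(motion=[0,-0.006,0,0,0,-0.005,0,0,0,-0.003,0,0,0,0,0,0])

```text
clock: 25.02
ee_pos: [467.0, 176.8, 235.9]
tcp_rot: [0.0, 0.306, 0.952, 0.0]
wrist_force: [-0.7, 0.3, -0.5]
gripper_width: 32.3
finger_force: 0.0
```

Emit:
apply_moves(motion=[0,0,-0.02,0,0,0,-0.03,0,0,0,-0.05,0,0,0,-0.05,0,0.04,0,0,0,0.04,0,0,0,0,0,0,0])

```text
clock: 25.9
ee_pos: [399.8, 225.5, 386.3]
tcp_rot: [-0.0, 0.304, 0.953, 0.001]
wrist_force: [-0.6, 0.1, 0.6]
gripper_width: 31.9
finger_force: 0.0
```

```bash
python3 -c "
from h import *
lv()
c=camera('scene');cv2.imwrite('pics/end.png',cv2.resize(c['image'][120:320,260:480,::-1],None,fx=3,fy=3,interpolation=cv2.INTER_CUBIC))"
```

```text
clk 25.90 S [-130.7  188.8] z 386.3 toolx yaw from S+y 0.7163 F_S [-0.52  0.21] 0.55 w 31.9
TCP phi 0.778 r 183.5  F tangential -0.22 radial(out) 0.52 ff 0.0
```

View pics/end.png

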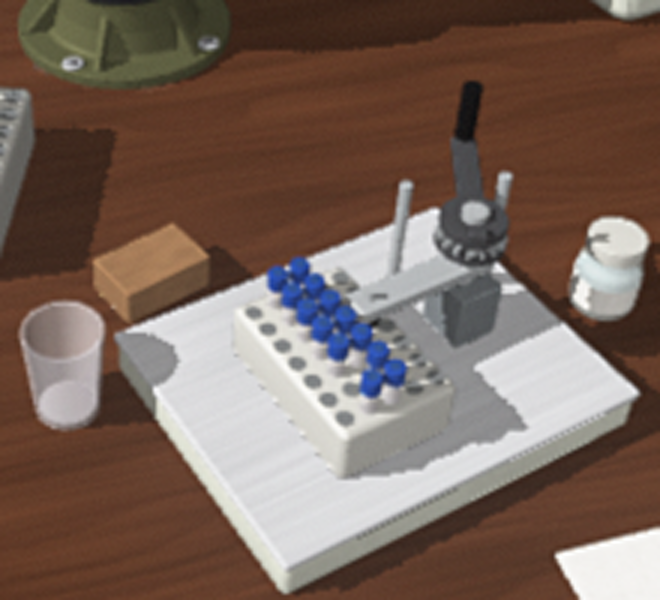

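The foot (at about (390,290)) is down on the rack, which is still against the fence. The bystanders stand where they were and the arm is clear, so I'm handing in.

```bash
python3 -c "
from bench import *
print(job_done())"
```

```text
the job is handed in; nothing more can be done
None
```

The rack is flush against the fence and clamped on the fourth lever swing; the knob took about 12 N to move on (never over about 13 N), the bystanders were not touched, and I handed the job in at about 26 s.

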